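# Set the V-block in the holding fixture

## Task

Push the notched steel V-block along the bench into the corner of the holding fixture, so that it sits flat against both the long back fence and the end stop, and push the sliding jaw along the fence up against the block so that it is held between jaw and stop. Only push with the fingers: do not take the block or the jaw between them and do not lift or tip the block; leave the valve body, the loupe and the gauge block where they stand.

Things in the scene. Friction and masses are not known exactly. Their poses are not given: they have to be found in the camera images.
- v_block: ground steel block with a V notch in its top, 45 mm along its x, 40 along its y, 34 high, 0.3 to 0.55 kg; origin at the centre of its underside. Starts in front (-x) of the gap between stop and jaw, 60 mm or more short of the fence, turned up to 25 degrees. In place its x axis is along the fixture's x, its origin at x = -22.5, y = -20 mm in the fixture's frame
- fixture: dark steel holding fixture fixed to the bench, 30 mm high; origin on the bench in its inside corner, z up. x points square into the back fence (away from the robot within 15 degrees): fence face is the plane x = 0, from y = +18 to -244 mm, 43 mm deep with its flange. End stop: face is the plane y = 0, 18 mm thick, from the fence to x = -45 mm. Open towards -x and -y
- jaw (a joint): sliding jaw, an aluminium block hooked over the fence, sliding along it: m, 0 at the far end, growing as it nears the end stop. Its inner face lies at y = -0.190 + value in the fixture's frame, so it meets the seated block at 0.150. Starts at 0 to 0.02, travel ends at 0.160; takes about 2 N to push, stays where left
- jaw_push (a point): centre of the jaw's outer face, the one to push, 15 mm above the bench, axes as the fixture's; push it along +y. The jaw is 30 mm thick along y (from this face to its inner face), 42 mm along x (2 to 44 mm in front of the fence) and 37 mm high, with a saddle reaching back over the fence
- valve_body: bystander: turned steel cylinder standing on end, 30 mm across, 46 mm high; origin at the centre of its underside. It stands beside the V-block, in front of the fixture's gap, to its left or right
- loupe: bystander: black eye loupe standing on its wide end, 39 mm across, 34 mm high; origin at the centre of its underside
- gauge_block: bystander: flat ground steel gauge block, 35 x 30 x 9 mm; origin at the centre of its underside
Not all that is in view belongs to the job. Leave any blue, turquoise or yellow look-alike of the v_block alone.

How it is judged:
By the outcome, as a careful person would: the job done as asked, in the order asked, and still so for the second after the job is handed in, with the robot touching nothing.
It also fails if it takes over 48 s, if anything falls off the work surface, if the arm or the gripper's body presses on something with over 40 N, if the wrist force passes 120 N, or if a joint passes its speed limit or range.

## Robot

A 7-joint arm with a two-finger parallel gripper is mounted at the origin on a cart in front of the work surface, level with it; the furniture and walls round the work are solid. World frame = base frame: x ahead of the robot, y to its left, z up, the work surface at z = 0. Lengths are in m, angles in degrees, forces in N, time in s.
With the tool pointing down it reaches from about 0.35 to 0.9 m from the base axis. Payload 7.2 kg.
Tool frame: the origin (TCP) lies at the very end of the fingers, on their centre line; the grasp point (between the pads) lies 19 mm behind it (grip_point_offset is the distance from the TCP to the grasp point, in m); z points along the fingers, y is the line along which they close (so a half turn about z gives the same grasp; the last joint's range is limited). The gripper opens to 85 mm and grips with 20 to 120 N. Pads are 22 mm wide; open, the fingers measure 114 mm over their backs; the gripper's body (76 mm by 85 mm) begins 54 mm behind the grasp point. The pads swing forward as they close: fully open they stand 13 mm farther back than shut.
Start: joints at [-71.058, 23.554, -0.728, 91.456, 0.321, 64.991, -4.71], TCP at [0.243, 0.576, 0.231] pointing down, gripper open.
Joint ranges: [-169.25, 169.25], [-16.82, 113.86], [-84.01, 82.57], [7.8, 145.47], [-59.2, 239.2], [7.22, 106.19], [-163.78, 163.78]. Speed limits (degrees/s): [136.94, 136.94, 172.46, 172.46, 180, 180, 180].

## Interface

Orientations are given as a 3x3 rotation matrix whose columns are the frame's x, y, z axes.
In Python, from station import get_obs, capture, hand_in, grip_point_offset gives the robot as it stands.
- The arm moves only by the tool play_rows, never from a script. Its argument "series" is a list of rows, each a list of 4 numbers: the shift along the tool's x, y, z in mm, then the turn about the tool's z in rad. In form: [[dx, dy, dz, spin], ...]. A call has 1 to 8 rows; each row shifts and turns the commanded pose from where the row before left it, along the tool's axes as they then stand; what a row does not reach is not made up. A row lasts 1/10 s, in which the tool goes at most 50 mm and 8.59 degrees, less where a joint would pass 70% of its speed; a pose out of reach is approached as far as the arm can. A call with a gripper value outside its range is refused whole. "fingers" is the finger opening in mm, from 0 to 85.4, set as the call begins (left out, the last holds). The fingers move at their own pace and stop on an object; the grip force is fixed at half the most. Time passes only in rows, so rows that do not move let the fingers close. It gives the time, the measured TCP pose, the force, the opening and the grip force at its end, in the units of the state.
- get_obs(): the state, without advancing time (a new reading comes with each control period).
- capture(name): name is "scene" or "top" or "wrist"; returns a dict with "img" (400x640x3 uint8, blue, green, red), "intrinsics" (3x3 intrinsics, pixels), "k1" (the pictures are not rectified: a ray, as slopes to the right and down, at radius r is drawn at 1 + k1 r^2 times it, then the intrinsics apply), "T" (4x4, takes a point from camera to world coordinates); the wrist camera has in their place "T_tool_cam" (4x4, takes a point from camera to tool coordinates, whose origin is the TCP and whose axes are the flange's). Camera axes: x right, y up, looking along -z (the intrinsics and any distortion apply to the point x, -y, -z); pixel columns grow to the right and rows downward; lengths in m; the calibration is good to about 2 mm. A picture is of the moment at which its call begins: read the wrist's pose just before it. There is no depth.
- hand_in(): hands the job in; it is judged then, once.
The state is a dict: "time_s": time; "qpos": joint angles; "dq": joint speeds; "effort": joint torques, N m; "tcp_pos": TCP position; "eef_rot": TCP orientation; "wrist_force": force on the tool from outside, world axes, zero at the start; "wrist_torque": the same for the moment, N m; "finger_gap": finger opening in m; "grasp_force": force on a finger pad.
Only numpy, scipy, OpenCV 4.12 (cv2) and the standard library are available. Lean on these libraries where they do the work, as an engineer would, in place of code of your own. Each camera call takes 0.05 s, during which the arm holds its last target. There are 200 camera calls.

## Working session

There is one attempt and no reset: what is moved stays moved. The work goes in short steps, Python scripts to look and compute and a tool call to move; the robot and the scene stay as the last step left them, time stands still between calls to the robot, and variables do not carry over. Pictures are saved under pics/ and viewed, at most 10 in all, crops included, and the job is handed in when it is done.

Besides the shell and the picture viewer there is one more tool, called after "Request:" as name(argument=value, ...), one argument or row to a line, values as JSON. play_rows: Moves the arm, as the interface text tells. Its arguments: {"type":"object","properties":{"series":{"type":"array"},"fingers":{"type":"number"}},"required":["series"]}

```bash
mkdir -p pics; ls; cat > h.py <<'E'
import numpy as np,cv2
from station import get_obs,capture,hand_in,grip_point_offset
def ray(c,uv,T=None):
    K=np.array(c["intrinsics"]);k=c["k1"];T=np.array(c["T"]) if T is None else T
    d=np.linalg.solve(K,np.array([uv[0],uv[1],1.]))[:2];s=d.copy()
    for _ in range(20): s=d/(1+k*(s@s))
    return T[:3,3],T[:3,:3]@np.array([s[0],-s[1],-1.])
def onz(c,uv,z=0,T=None):
    o,d=ray(c,uv,T);return o+d*(z-o[2])/d[2]
def proj(c,P,T=None):
    K=np.array(c["intrinsics"]);T=np.array(c["T"]) if T is None else T
    p=np.linalg.inv(T)@np.append(P,1);s=np.array([p[0],-p[1]])/-p[2];s=s*(1+c["k1"]*(s@s))
    return (K@np.append(s,1))[:2]
E
python3 - <<'E'
from h import *
o=get_obs();print({k:np.round(v,3).tolist() for k,v in o.items()})
for n in ["scene","top"]:
    c=capture(n);cv2.imwrite(f"pics/{n}0.png",c["img"]);print(n,c["k1"],np.round(c["T"],3).tolist(),c["intrinsics"])
E
```

```text
pics
{'time_s': 0.0, 'qpos': [-71.058, 23.601, -0.728, 91.505, 0.32, 64.989, -4.711], 'dq': [0.053, -0.062, 0.098, 0.014, 0.001, 0.084, -0.01], 'effort': [0.0, -60.062, 0.682, -29.942, 0.014, 0.01, -0.0], 'tcp_pos': [0.243, 0.575, 0.23], 'eef_rot': [[-0.922, 0.388, -0.001], [0.388, 0.922, -0.002], [-0.0, -0.002, -1.0]], 'wrist_force': [-0.256, 0.618, 0.283], 'wrist_torque': [-0.035, -0.01, 0.037], 'grasp_force': 0.0, 'finger_gap': 0.085}
scene -0.016751632389131507 [[-0.788, 0.433, -0.438, 0.125], [-0.615, -0.567, 0.548, 0.26], [-0.011, 0.701, 0.713, 0.657], [0.0, 0.0, 0.0, 1.0]] [[406.46920964   0.         321.45813458]
 [  0.         406.46920964 201.05033047]
 [  0.           0.           1.        ]]
top -0.06146002771444844 [[-0.01, 0.995, -0.096, 0.412], [-1.0, -0.011, -0.009, -0.186], [-0.01, 0.096, 0.995, 0.888], [0.0, 0.0, 0.0, 1.0]] [[458.70848192   0.         315.91061042]
 [  0.         458.70848192 197.56823042]
 [  0.           0.           1.        ]]
```

View pics/top0.png

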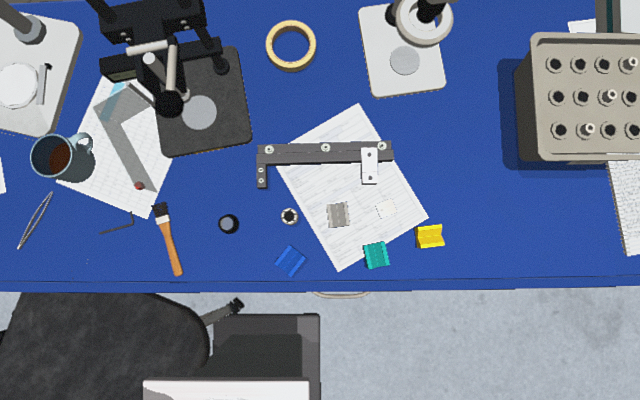

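View pics/scene0.png

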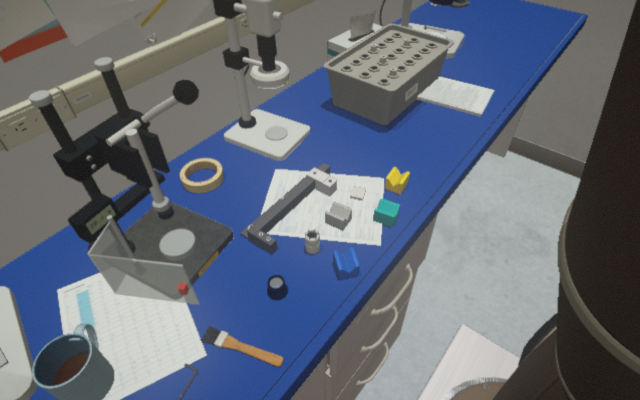

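Top view: the fence runs from (258,150) to (393,150) with the stop at (262,180) and the jaw at (370,165). The V-block is at (338,214), the valve body at (289,215), the loupe at (228,223) and the gauge block at (386,208). The blue, teal and yellow look-alikes lie nearer the robot.

```bash
python3 - <<'E'
from h import *
c=capture("top");im=c["img"]
cv2.imwrite("pics/crop.png",cv2.resize(im[135:275,240:440],None,fx=4,fy=4,interpolation=cv2.INTER_CUBIC))
for n,uv,z in [("vb",(338,214),.03),("valve",(289,215),.046),("gauge",(386,208),.009),("loupe",(228,223),.034),("blue",(291,260),.03),("teal",(376,255),.03),("yel",(430,236),.03)]:
    print(n,onz(c,uv,z).round(3))
E
```

```text
vb [ 0.463 -0.22   0.03 ]
valve [ 0.461 -0.129  0.046]
gauge [ 0.475 -0.313  0.009]
loupe [ 0.448 -0.014  0.034]
blue [ 0.378 -0.131  0.03 ]
teal [ 0.386 -0.289  0.03 ]
yel [ 0.42  -0.391  0.03 ]
```

View pics/crop.png

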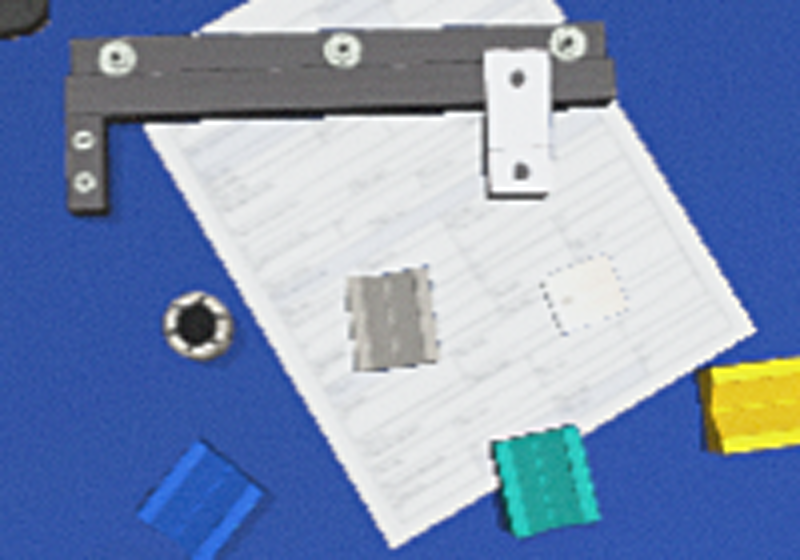

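The crop shows the fence's front top edge from (107,115) to (612,102) and the stop's inner edge at column 105. The jaw's top spans columns 486–550 with its front at row 193. The V-block's top corners are (347,277), (428,265), (438,360) and (355,370).

```bash
cat > m.py <<'E'
from h import *
c=capture("top")
g=lambda p,z:onz(c,(p[0]/4+240-.375,p[1]/4+135-.375),z)[:2]
A=g((107,115),.03);B=g((612,102),.03);S=g((105,207),.03)
A2=g((107,121),0);B2=g((612,107),0)
y=(A-B)/np.linalg.norm(A-B);x=np.array([y[1],-y[0]]);R=np.c_[x,y]
print("corner",A,A2,"end",B,B2,"len",np.linalg.norm(A-B),"ang",np.degrees(np.arctan2(x[1],x[0])),"stop",R.T@(S-A))
C=np.array([g(p,.034) for p in [(347,277),(428,265),(438,360),(355,370)]])
print("block",C.mean(0),"fix",R.T@(C.mean(0)-A),"sides",[np.linalg.norm(C[i]-C[i-1]).round(4) for i in range(4)])
e=(C[0]-C[3]+C[1]-C[2]);print("ang",np.degrees(np.arctan2(e[1],e[0])))
e=(C[0]-C[1]+C[3]-C[2]);print("ang y",np.degrees(np.arctan2(-e[0],e[1])))
print("jaw inner/outer/front fix",R.T@(g((486,190),.037)-A),R.T@(g((549,192),.037)-A))
print("valve",R.T@(g((198,325),.046)-A),"gauge",R.T@(g((585,295),.009)-A))
for n,p in dict(blue=[(200,440),(266,492)],teal=[(492,440),(575,425)],yel=[(700,370)]).items(): print(n,[(R.T@(g(q,.034)-A)).round(3) for q in p])
E
python3 m.py
```

```text
corner [ 0.56046319 -0.08511941] [ 0.56268401 -0.08159554] end [ 0.56391031 -0.32460301] [ 0.56674966 -0.32937696] len 0.2395084070205182 ang 0.8246565040094167 stop [-0.04392899  0.00154497]
block [ 0.46243811 -0.21864584] fix [-0.0999367  -0.13210177] sides [np.float64(0.0435), np.float64(0.0383), np.float64(0.0446), np.float64(0.0389)]
ang 4.627182880147876
ang y 7.018636378340658
jaw inner/outer/front fix [-0.0414006  -0.17766088] [-0.04309203 -0.20708779]
valve [-0.10166796 -0.04239331] gauge [-0.08983647 -0.226091  ]
blue [array([-0.154, -0.041]), array([-0.179, -0.072])]
teal [array([-0.158, -0.177]), array([-0.152, -0.216])]
yel [array([-0.128, -0.275])]
```

Request:
play_rows(
  series=[
    [0,0,0,-0.138],
    [0,0,0,-0.138],
    [0,0,0,-0.138],
    [-12,-44,0,0],
    [-12,-44,0,0],
    [-12,-44,0,0],
    [-12,-44,0,0],
    [-12,-44,0,0],
  ],
  fingers=0,
)

```text
time_s: 1.0
tcp_pos: [0.3063, 0.355, 0.2312]
eef_rot: [[-1.0, -0.015, 0.0], [-0.015, 1.0, 0.0], [-0.0, 0.0, -1.0]]
wrist_force: [0.9, -0.2, 0.1]
finger_gap: -0.0
grasp_force: 0.0
```

Request:
play_rows(
  series=[
    [-12,-44,0,0],
    [-12,-44,0,0],
    [-12,-44,0,0],
    [-12,-44,0,0],
    [-12,-44,0,0],
    [-12,-44,0,0],
    [-12,-44,0,0],
    [0,0,0,0],
  ],
)

```text
time_s: 1.8
tcp_pos: [0.3956, 0.0449, 0.2316]
eef_rot: [[-1.0, -0.007, 0.001], [-0.007, 1.0, -0.001], [-0.001, -0.001, -1.0]]
wrist_force: [-0.5, 1.2, -0.1]
finger_gap: -0.0001
grasp_force: 0.0
```

Request:
play_rows(
  series=[
    [-6,-41,0,0],
    [-6,-41,0,0],
    [-6,-41,0,0],
    [-6,-41,0,0],
    [-6,-41,0,0],
    [0,0,0,0],
    [0,0,0,0],
  ],
)

```text
time_s: 2.5
tcp_pos: [0.4277, -0.1546, 0.231]
eef_rot: [[-1.0, -0.013, -0.001], [-0.013, 1.0, 0.0], [0.001, 0.0, -1.0]]
wrist_force: [-0.2, 0.2, -0.7]
finger_gap: 0.0001
grasp_force: 0.0
```

```bash
python3 - <<'E'
from h import *
o=get_obs();c=capture("wrist");cv2.imwrite("pics/w1.png",c["img"])
np.savez("w1.npz",p=o["tcp_pos"],R=o["eef_rot"],K=c["intrinsics"],k1=c["k1"],Tc=c["T_tool_cam"])
print(o["tcp_pos"],np.round(o["eef_rot"],4).tolist(),np.round(c["T_tool_cam"],3).tolist())
E
```

```text
[ 0.42768974 -0.15458318  0.2310333 ] [[-0.9999, -0.0133, -0.0007], [-0.0133, 0.9999, 0.0001], [0.0007, 0.0001, -1.0]] [[-0.001, 0.96, 0.279, 0.071], [1.0, 0.001, 0.0, -0.001], [-0.0, 0.279, -0.96, -0.143], [0.0, 0.0, 0.0, 1.0]]
```

View pics/w1.png

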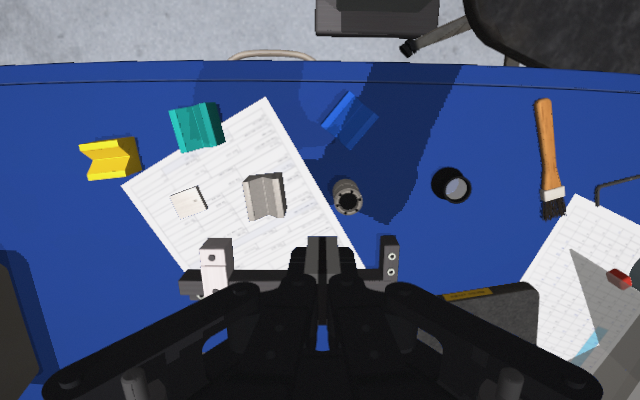

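Wrist view (right = +y, up = toward the robot): the block is at (265,195), the valve body at (347,195), the jaw at (215,265), the stop at (390,262) and the gauge block at (188,203). I'll enlarge it to get the edges.

```bash
python3 - <<'E'
import cv2
im=cv2.imread("pics/w1.png");cv2.imwrite("pics/w1c.png",cv2.resize(im[160:300,170:410],None,fx=3.3333,fy=3.3333,interpolation=cv2.INTER_CUBIC))
E
```

```text
(no output)
```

View pics/w1c.png

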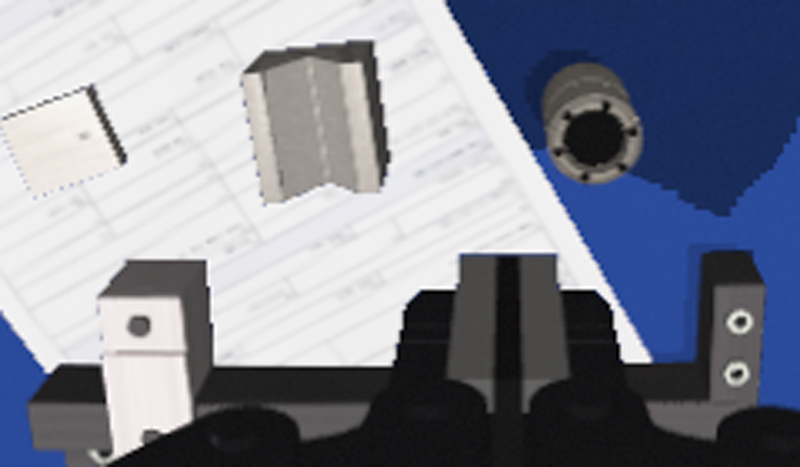

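Top corners in the crop: block (245,75), (362,63), (383,190), (265,204). The stop's front inner corner is (713,285), the fence's top edge is at row 402, and the jaw's front top corners are (99,296) and (182,294).

```bash
python3 - <<'E'
from h import *
d=np.load("w1.npz");T=np.eye(4);T[:3,:3]=d["R"];T[:3,3]=d["p"];T=T@d["Tc"]
c=dict(intrinsics=d["K"],k1=float(d["k1"]))
g=lambda p,z:onz(c,(p[0]*.3+170-.35,p[1]*.3+160-.35),z,T)[:2]
f=[g((210,403),.03),g((395,404),.03),g((705,404),.03)];print("fence",np.round(f,4))
print("stop front",g((713,285),.03),"outer",g((765,285),.03))
C=np.array([g(p,.034) for p in [(245,75),(362,63),(383,190),(265,204)]])
print("block",C.mean(0),[np.linalg.norm(C[i]-C[i-1]).round(4) for i in range(4)])
e=C[3]-C[0]+C[2]-C[1];print(np.degrees(np.arctan2(e[1],e[0])));e=C[1]-C[0]+C[2]-C[3];print(np.degrees(np.arctan2(-e[0],e[1])))
print("jaw",g((99,296),.037),g((182,294),.037),"valve",g((595,137),.046),"gauge",g((65,143),.009))
E
```

```text
fence [[ 0.5642 -0.2592]
 [ 0.5633 -0.1933]
 [ 0.5621 -0.0835]]
stop front [ 0.51591903 -0.08389534] outer [ 0.51577263 -0.06600882]
block [ 0.46240919 -0.21754333] [np.float64(0.044), np.float64(0.0378), np.float64(0.0431), np.float64(0.0395)]
6.662755152714439
7.301685664021694
jaw [ 0.51975464 -0.29223003] [ 0.51844409 -0.2637422 ] valve [ 0.45851757 -0.12755583] gauge [ 0.47458993 -0.31005581]
```

```bash
python3 - <<'E'
from h import *
d=np.load("w1.npz");T=d["Tc"];c=dict(intrinsics=d["K"],k1=float(d["k1"]));print(d["K"][0,0])
for p in [(458,255),(558,255),(447,378),(568,378),(420,291),(598,291),(395,370),(628,365)]:
    o,v=ray(c,(p[0]*.3+170-.35,p[1]*.3+160-.35),T)
    for x in (.011,.007,0): 
        q=o+v*(x-o[0])/v[0];print(p,x,(q*1000).round(1))
E
```

```text
330.2399629786944
(458, 255) 0.011 [11.  -7.4 -4.7]
(458, 255) 0.007 [ 7.  -7.9  4.5]
(458, 255) 0 [ 0.  -8.6 20.7]
(558, 255) 0.011 [11.   6.2 -4.7]
(558, 255) 0.007 [7.  6.6 4.5]
(558, 255) 0 [ 0.   7.4 20.7]
(447, 378) 0.011 [ 11.   -7.2 -37.7]
(447, 378) 0.007 [  7.   -7.6 -30.7]
(447, 378) 0 [  0.   -8.4 -18.4]
(568, 378) 0.011 [ 11.    5.8 -37.8]
(568, 378) 0.007 [  7.    6.2 -30.7]
(568, 378) 0 [  0.    7.  -18.4]
(420, 291) 0.011 [ 11.  -11.7 -16.1]
(420, 291) 0.007 [  7.  -12.4  -7.6]
(420, 291) 0 [  0.  -13.7   7.3]
(598, 291) 0.011 [ 11.   10.7 -16.1]
(598, 291) 0.007 [ 7.  11.5 -7.6]
(598, 291) 0 [ 0.  12.8  7.2]
(395, 370) 0.011 [ 11.  -12.9 -36. ]
(395, 370) 0.007 [  7.  -13.7 -28.9]
(395, 370) 0 [  0.  -15.2 -16.4]
(628, 365) 0.011 [ 11.   12.5 -35. ]
(628, 365) 0.007 [  7.   13.4 -27.8]
(628, 365) 0 [  0.   15.  -15.1]
```

Request:
play_rows(
  series=[
    [-11,-36,0,0],
    [-11,-36,0,0],
    [-11,-37,0,0],
    [0,0,40,0],
    [0,0,40,0],
    [0,0,40,0],
    [0,0,40,0],
    [0,0,20,0],
  ],
)

```text
time_s: 3.35
tcp_pos: [0.4614, -0.2596, 0.048]
eef_rot: [[-1.0, -0.018, -0.004], [-0.018, 1.0, 0.003], [0.004, 0.003, -1.0]]
wrist_force: [-0.0, -0.8, 0.4]
finger_gap: 0.0002
grasp_force: 0.0
```

Request:
play_rows(
  series=[
    [0,0,0,0],
    [0,0,0,0],
    [0,0,20,0],
    [0,0,15,0],
    [0,0,6,0],
    [0,0,0,0],
  ],
)

```text
time_s: 3.95
tcp_pos: [0.4624, -0.2625, 0.0101]
eef_rot: [[-1.0, -0.015, -0.001], [-0.015, 1.0, 0.0], [0.001, 0.001, -1.0]]
wrist_force: [-0.5, 0.9, 0.1]
finger_gap: 0.0001
grasp_force: 0.0
```

Request:
play_rows(
  series=[
    [0,0,4,0],
    [0,5,0,0],
    [0,5,0,0],
    [0,5,0,0],
    [0,5,0,0],
    [0,5,0,0],
    [0,5,0,0],
  ],
)

```text
time_s: 4.65
tcp_pos: [0.4622, -0.2331, 0.0066]
eef_rot: [[-1.0, -0.015, 0.001], [-0.015, 1.0, -0.001], [-0.001, -0.001, -1.0]]
wrist_force: [-0.7, -5.1, 2.6]
finger_gap: -0.0001
grasp_force: 2.8
```

Request:
play_rows(
  series=[
    [0,5,0,0],
    [0,4,0,0],
    [0,4,0,0],
    [0,0,0,0],
    [0,0,0,0],
  ],
)

```text
time_s: 5.15
tcp_pos: [0.4623, -0.2194, 0.0064]
eef_rot: [[-1.0, -0.016, 0.001], [-0.016, 1.0, 0.0], [-0.001, 0.0, -1.0]]
wrist_force: [1.9, -1.5, 1.1]
finger_gap: 0.0003
grasp_force: 1.1
```

```bash
python3 - <<'E'
from h import *
c=capture("top");im=c["img"]
cv2.imwrite("pics/crop2.png",cv2.resize(im[135:275,240:440],None,fx=4,fy=4,interpolation=cv2.INTER_CUBIC))
E
```

```text
(no output)
```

View pics/crop2.png

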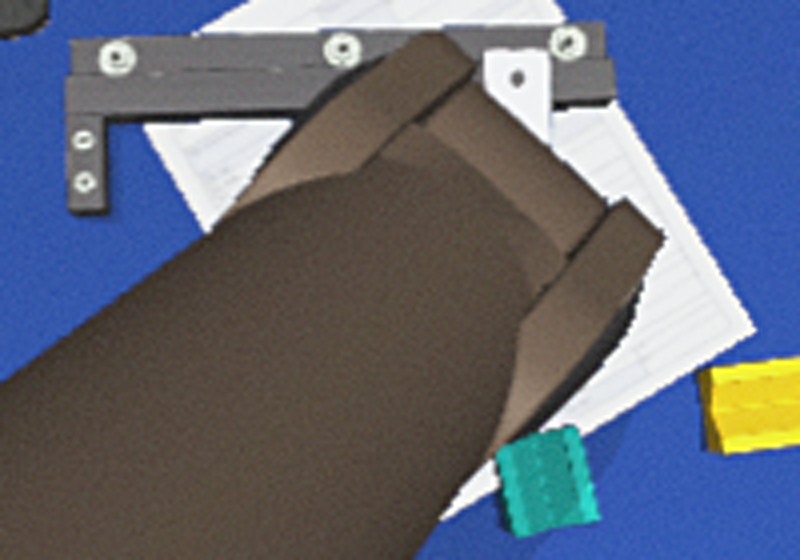

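The arm hides the block in this view, but the contact forces and final pose put its centre near (0.462,-0.185). Next I go round to its front.

Request:
play_rows(
  series=[
    [0,-8,0,0],
    [0,0,-35,0],
    [0,0,-35,0],
    [23,21,0,0],
    [23,21,0,0],
    [0,0,0,0],
    [0,0,0,0],
  ],
  fingers=0,
)

```text
time_s: 5.9
tcp_pos: [0.4151, -0.1861, 0.0763]
eef_rot: [[-1.0, -0.016, -0.0], [-0.016, 1.0, 0.001], [0.0, 0.001, -1.0]]
wrist_force: [0.7, -0.2, 0.8]
finger_gap: -0.0001
grasp_force: 0.0
```

```bash
python3 - <<'E'
from h import *
o=get_obs();c=capture("wrist");cv2.imwrite("pics/w2.png",c["img"])
np.savez("w2.npz",p=o["tcp_pos"],R=o["eef_rot"],K=c["intrinsics"],k1=c["k1"],Tc=c["T_tool_cam"])
E
```

```text
(no output)
```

View pics/w2.png

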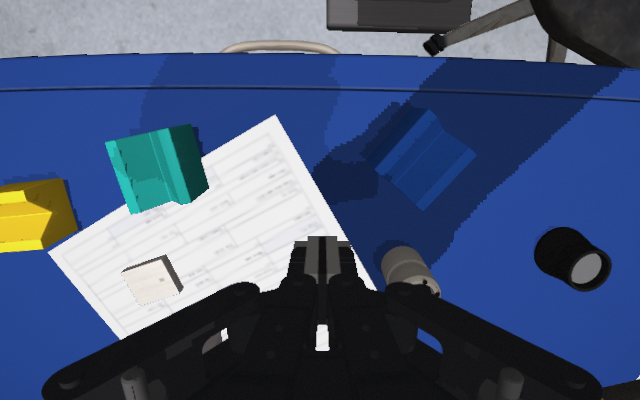

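The wrist view shows bare paper below the fingers at (320,240), so I can go down there. The valve body at (410,265) is clear to the side.

Request:
play_rows(
  series=[
    [0,-2.5,22,0],
    [0,-2.5,22,0],
    [0,0,20,0],
    [0,0,0,0],
    [-5,0,0,0],
    [-5,0,0,0],
    [-5,0,0,0],
    [-5,0,0,0],
  ],
  fingers=8,
)

```text
time_s: 6.75
tcp_pos: [0.4343, -0.1912, 0.0128]
eef_rot: [[-1.0, -0.015, -0.002], [-0.015, 1.0, 0.001], [0.002, 0.001, -1.0]]
wrist_force: [-10.1, -1.2, 7.6]
finger_gap: 0.0081
grasp_force: 4.6
```

Request:
play_rows(
  series=[
    [-6,0,0,0],
    [-6,0,0,0],
    [-6,0,0,0],
    [-6,0,0,0],
    [-6,0,0,0],
    [-6,0,0,0],
  ],
)

```text
time_s: 7.35
tcp_pos: [0.4695, -0.1904, 0.0126]
eef_rot: [[-1.0, -0.015, -0.004], [-0.015, 1.0, 0.001], [0.004, 0.001, -1.0]]
wrist_force: [-8.3, -0.2, 7.7]
finger_gap: 0.0081
grasp_force: 4.3
```

Request:
play_rows(
  series=[
    [-6,0,0,0],
    [-6,0,0,0],
    [-6,0,0,0],
    [-5,0,0,0],
    [-4,0,0,0],
    [-2,0,0,0],
    [0,0,0,0],
  ],
)

```text
time_s: 8.05
tcp_pos: [0.4995, -0.1899, 0.0126]
eef_rot: [[-1.0, -0.015, -0.002], [-0.015, 1.0, 0.001], [0.002, 0.001, -1.0]]
wrist_force: [-5.1, -0.9, 2.8]
finger_gap: 0.0077
grasp_force: 2.5
```

Request:
play_rows(
  series=[
    [-2,0,0,0],
    [-2,0,0,0],
    [-1,0,0,0],
    [-1,0,0,0],
  ],
)

```text
time_s: 8.45
tcp_pos: [0.5047, -0.1899, 0.0126]
eef_rot: [[-1.0, -0.015, -0.003], [-0.015, 1.0, 0.001], [0.003, 0.001, -1.0]]
wrist_force: [-8.3, -0.8, 6.2]
finger_gap: 0.0078
grasp_force: 3.9
```

Request:
play_rows(
  series=[
    [-1,0,0,0],
    [-1,0,0,0],
    [-1,0,0,0],
  ],
)

```text
time_s: 8.75
tcp_pos: [0.5068, -0.1899, 0.0126]
eef_rot: [[-1.0, -0.015, -0.005], [-0.015, 1.0, 0.001], [0.005, 0.002, -1.0]]
wrist_force: [-13.0, 0.6, 11.0]
finger_gap: 0.0077
grasp_force: 6.3
```

Request:
play_rows(
  series=[
    [-1,0,0,0],
    [-1,0,0,0],
  ],
)

```text
time_s: 8.95
tcp_pos: [0.5068, -0.1899, 0.0125]
eef_rot: [[-1.0, -0.014, -0.008], [-0.014, 1.0, 0.002], [0.008, 0.003, -1.0]]
wrist_force: [-18.1, -0.2, 15.2]
finger_gap: 0.0078
grasp_force: 9.2
```

Request:
play_rows(
  series=[
    [15,0,0,0],
    [0,0,-35,0],
    [0,0,-35,0],
    [-23,-22,0,0],
    [-24,-22,0,0],
    [0,0,0,0],
    [0,0,0,0],
  ],
  fingers=0,
)

```text
time_s: 9.65
tcp_pos: [0.5443, -0.2336, 0.0825]
eef_rot: [[-1.0, -0.015, 0.0], [-0.015, 1.0, -0.0], [-0.0, -0.0, -1.0]]
wrist_force: [-0.4, -0.3, -0.4]
finger_gap: 0.0001
grasp_force: 0.0
```

```bash
python3 - <<'E'
from h import *
o=get_obs();c=capture("wrist");cv2.imwrite("pics/w3.png",c["img"])
np.savez("w3.npz",p=o["tcp_pos"],R=o["eef_rot"],K=c["intrinsics"],k1=c["k1"],Tc=c["T_tool_cam"])
E
```

```text
(no output)
```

View pics/w3.png

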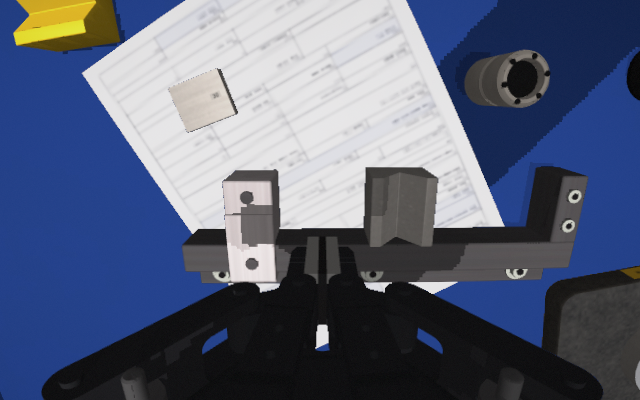

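The wrist view shows the block flush on the fence at (400,205). The jaw at (250,225) is undisturbed, and the fingers are centred in the gap between columns 280 and 366.

Request:
play_rows(
  series=[
    [3,0,25,0],
    [0,0,25,0],
    [0,0,15,0],
    [0,0,5,0],
    [0,0,0,0],
    [0,6,0,0],
    [0,6,0,0],
    [0,6,0,0],
  ],
)

```text
time_s: 10.5
tcp_pos: [0.5414, -0.2158, 0.0132]
eef_rot: [[-1.0, -0.015, 0.002], [-0.015, 1.0, -0.001], [-0.002, -0.001, -1.0]]
wrist_force: [-0.8, -5.8, 2.7]
finger_gap: 0.0002
grasp_force: 3.2
```

Request:
play_rows(
  series=[
    [0,6,0,0],
    [0,6,0,0],
    [0,6,0,0],
    [0,6,0,0],
    [0,6,0,0],
    [0,6,0,0],
    [0,6,0,0],
    [0,6,0,0],
  ],
)

```text
time_s: 11.3
tcp_pos: [0.5404, -0.1694, 0.0133]
eef_rot: [[-1.0, -0.014, 0.002], [-0.014, 1.0, -0.003], [-0.002, -0.003, -1.0]]
wrist_force: [-1.2, -7.4, 3.2]
finger_gap: 0.0003
grasp_force: 3.2
```

Request:
play_rows(
  series=[
    [0,6,0,0],
    [0,6,0,0],
    [0,5,0,0],
    [0,4,0,0],
    [0,3,0,0],
    [0,2,0,0],
    [0,1,0,0],
    [0,1,0,0],
  ],
)

```text
time_s: 12.1
tcp_pos: [0.5398, -0.1416, 0.0133]
eef_rot: [[-1.0, -0.014, 0.002], [-0.014, 1.0, -0.003], [-0.002, -0.003, -1.0]]
wrist_force: [-1.0, -6.5, 3.2]
finger_gap: -0.0002
grasp_force: 3.5
```

Request:
play_rows(
  series=[
    [0,1,0,0],
    [0,1,0,0],
    [0,1,0,0],
  ],
)

```text
time_s: 12.4
tcp_pos: [0.5397, -0.1387, 0.0132]
eef_rot: [[-1.0, -0.014, 0.002], [-0.014, 1.0, -0.003], [-0.002, -0.003, -1.0]]
wrist_force: [-1.7, -6.6, 3.4]
finger_gap: -0.0001
grasp_force: 3.6
```

Request:
play_rows(
  series=[
    [0,1,0,0],
    [0,1,0,0],
    [0,1,0,0],
  ],
)

```text
time_s: 12.7
tcp_pos: [0.5397, -0.1359, 0.0132]
eef_rot: [[-1.0, -0.014, 0.002], [-0.014, 1.0, -0.003], [-0.002, -0.003, -1.0]]
wrist_force: [-1.5, -10.7, 2.7]
finger_gap: -0.0002
grasp_force: 5.6
```

Request:
play_rows(
  series=[
    [0,1,0,0],
    [0,1,0,0],
  ],
)

```text
time_s: 12.9
tcp_pos: [0.5397, -0.1358, 0.0133]
eef_rot: [[-1.0, -0.012, 0.002], [-0.012, 1.0, -0.005], [-0.002, -0.005, -1.0]]
wrist_force: [-1.7, -13.7, 0.4]
finger_gap: 0.0
grasp_force: 7.3
```

Request:
play_rows(
  series=[
    [0,-14,0,0],
    [0,0,-35,0],
    [0,0,-35,0],
    [22,21,0,0],
    [23,21,0,0],
    [0,0,0,0],
    [0,0,0,0],
  ],
)

```text
time_s: 13.6
tcp_pos: [0.4943, -0.1035, 0.0828]
eef_rot: [[-1.0, -0.017, 0.001], [-0.017, 1.0, 0.001], [-0.001, 0.001, -1.0]]
wrist_force: [0.4, -0.4, 0.6]
finger_gap: -0.0002
grasp_force: 0.0
```

```bash
python3 - <<'E'
from h import *
c=capture("scene");im=c["img"]
for n,P in dict(corner=(.5625,-.0838,.03),blockc=(.5397,-.104,.034)).items(): print(n,proj(c,P))
cv2.imwrite("pics/s2.png",cv2.resize(im[150:280,210:370],None,fx=4.5,fy=4.5,interpolation=cv2.INTER_CUBIC))
E
```

```text
corner [259.36726945 228.05576014]
blockc [274.16891294 225.9600848 ]
```

View pics/s2.png

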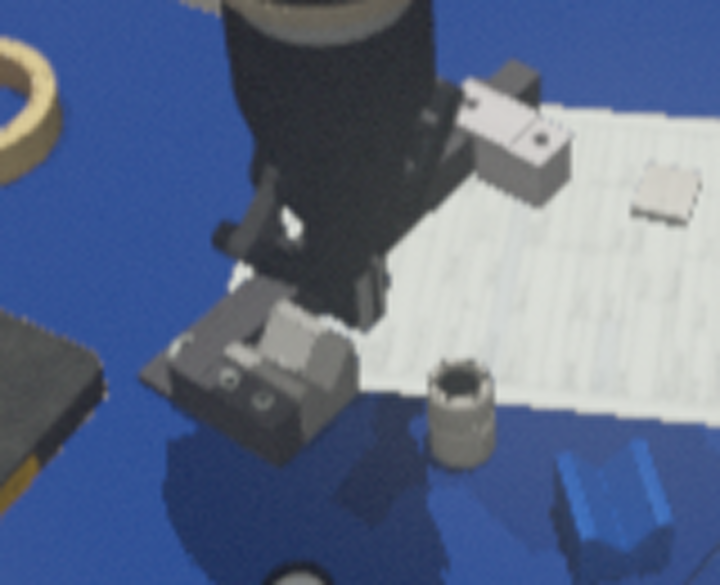

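The scene crop shows the block in the corner at about (300,345), beside the stop. The valve body at (460,410) has not moved. I'll give the block one light push square onto the fence.

Request:
play_rows(
  series=[
    [0,-4.5,25,0],
    [0,0,25,0],
    [0,0,19,0],
    [0,0,0,0],
    [-5,0,0,0],
    [-3,0,0,0],
    [-1,0,0,0],
    [-1,0,0,0],
  ],
)

```text
time_s: 14.45
tcp_pos: [0.5049, -0.1086, 0.014]
eef_rot: [[-1.0, -0.015, 0.001], [-0.015, 1.0, 0.0], [-0.001, -0.0, -1.0]]
wrist_force: [0.7, -0.0, 0.1]
finger_gap: -0.0
grasp_force: 0.0
```

Request:
play_rows(
  series=[
    [-1,0,0,0],
    [-1,0,0,0],
    [-1,0,0,0],
  ],
)

```text
time_s: 14.75
tcp_pos: [0.5051, -0.1084, 0.0131]
eef_rot: [[-1.0, -0.015, -0.004], [-0.015, 1.0, 0.001], [0.004, 0.001, -1.0]]
wrist_force: [-8.3, -0.1, 6.3]
finger_gap: 0.0002
grasp_force: 4.4
```

Request:
play_rows(
  series=[
    [12,0,0,0],
    [0,0,-37,0],
    [0,0,-37,0],
    [-9,-43,0,0],
    [-9,-43,0,0],
    [-9,-43,0,0],
    [-9,-43,0,0],
    [-10,-42,0,0],
  ],
)

```text
time_s: 15.55
tcp_pos: [0.5444, -0.3238, 0.0874]
eef_rot: [[-1.0, -0.015, 0.001], [-0.015, 1.0, -0.0], [-0.001, -0.0, -1.0]]
wrist_force: [1.2, -0.0, -0.7]
finger_gap: -0.0003
grasp_force: 0.0
```

Request:
play_rows(
  series=[
    [0,0,0,0],
    [0,0,0,0],
    [0,0,0,0],
  ],
)

```text
time_s: 15.85
tcp_pos: [0.5442, -0.3207, 0.0869]
eef_rot: [[-1.0, -0.016, -0.0], [-0.016, 1.0, 0.001], [0.0, 0.001, -1.0]]
wrist_force: [-0.5, 0.3, -0.6]
finger_gap: -0.0001
grasp_force: 0.0
```

Request:
play_rows(
  series=[
    [2,-3,25,0],
    [0,0,25,0],
    [0,0,18,0],
    [0,0,6,0],
    [0,0,0,0],
    [0,6,0,0],
    [0,6,0,0],
    [0,6,0,0],
  ],
)

```text
time_s: 16.65
tcp_pos: [0.5428, -0.3065, 0.0142]
eef_rot: [[-1.0, -0.016, 0.002], [-0.016, 1.0, -0.0], [-0.001, -0.0, -1.0]]
wrist_force: [-0.3, -2.6, 1.7]
finger_gap: 0.0
grasp_force: 1.1
```

Request:
play_rows(
  series=[
    [0,7,0,0],
    [0,7,0,0],
    [0,7,0,0],
    [0,7,0,0],
    [0,7,0,0],
    [0,7,0,0],
    [0,7,0,0],
    [0,7,0,0],
  ],
)

```text
time_s: 17.45
tcp_pos: [0.5413, -0.2505, 0.0133]
eef_rot: [[-1.0, -0.015, -0.0], [-0.015, 1.0, 0.0], [0.0, 0.0, -1.0]]
wrist_force: [0.9, -2.1, 2.1]
finger_gap: 0.0
grasp_force: 1.1
```

Request:
play_rows(
  series=[
    [0,7,0,0],
    [0,7,0,0],
    [0,7,0,0],
    [0,7,0,0],
    [0,7,0,0],
    [0,7,0,0],
    [0,7,0,0],
    [0,7,0,0],
  ],
)

```text
time_s: 18.25
tcp_pos: [0.5402, -0.1945, 0.0132]
eef_rot: [[-1.0, -0.015, -0.001], [-0.015, 1.0, 0.0], [0.001, 0.0, -1.0]]
wrist_force: [-0.8, -2.0, 1.3]
finger_gap: 0.0001
grasp_force: 1.1
```

Request:
play_rows(
  series=[
    [0,6,0,0],
    [0,6,0,0],
    [0,5,0,0],
    [0,4,0,0],
    [0,2,0,0],
    [0,2,0,0],
    [0,1,0,0],
    [0,1,0,0],
  ],
)

```text
time_s: 19.05
tcp_pos: [0.5399, -0.1682, 0.0132]
eef_rot: [[-1.0, -0.015, -0.0], [-0.015, 1.0, -0.0], [0.0, -0.0, -1.0]]
wrist_force: [-1.3, -2.0, -0.7]
finger_gap: -0.0001
grasp_force: 1.0
```

Request:
play_rows(
  series=[
    [0,1,0,0],
    [0,1,0,0],
    [0,1,0,0],
  ],
)

```text
time_s: 19.35
tcp_pos: [0.54, -0.1661, 0.0133]
eef_rot: [[-1.0, -0.015, 0.0], [-0.015, 1.0, -0.001], [-0.0, -0.001, -1.0]]
wrist_force: [-1.4, -6.5, -2.4]
finger_gap: -0.0
grasp_force: 3.0
```

Request:
play_rows(
  series=[
    [0,1,0,0],
    [0,1,0,0],
    [0,1,0,0],
    [0,0,0,0],
  ],
)

```text
time_s: 19.75
tcp_pos: [0.5399, -0.166, 0.0134]
eef_rot: [[-1.0, -0.013, 0.001], [-0.013, 1.0, -0.005], [-0.001, -0.005, -1.0]]
wrist_force: [-0.4, -11.8, -5.8]
finger_gap: 0.0003
grasp_force: 6.0
```

Request:
play_rows(
  series=[
    [0,-18,0,0],
    [0,-10,0,0],
    [0,0,-40,0],
    [0,0,-45,0],
    [0,-30,-45,0],
    [0,-40,0,0],
    [0,-40,0,0],
    [0,0,0,0],
  ],
)

```text
time_s: 20.55
tcp_pos: [0.541, -0.3041, 0.1412]
eef_rot: [[-1.0, -0.009, 0.002], [-0.009, 1.0, -0.004], [-0.002, -0.004, -1.0]]
wrist_force: [-1.0, -0.2, -0.5]
finger_gap: 0.0002
grasp_force: 0.0
```

```bash
python3 - <<'E'
from h import *
o=get_obs();print(o["tcp_pos"],o["time_s"])
c=capture("wrist");a=c["img"][150:290,300:520];s=capture("scene")["img"][180:280,210:367]
z=lambda i:cv2.resize(i,(440,280),interpolation=cv2.INTER_CUBIC)
b=c["img"]
cv2.imwrite("pics/f.png",np.hstack([cv2.resize(b,(450,281)),cv2.resize(s,(350,281))]))
E
```

```text
[ 0.54104365 -0.30408941  0.14118975] 20.55
```

View pics/f.png

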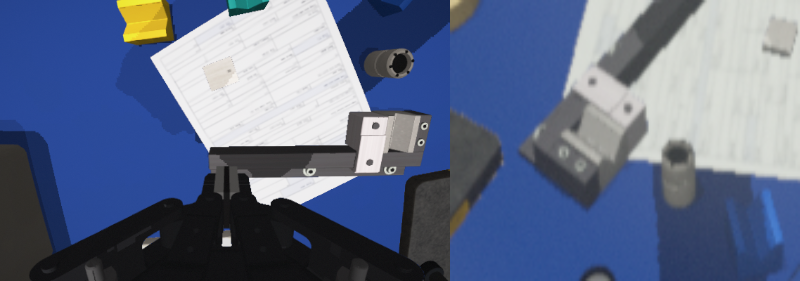

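The wrist view shows the block at (405,130) held between the jaw at (368,140) and the stop at (425,130), against the fence. The bystanders are where they were, and the robot is touching nothing.

```bash
python3 -c "
from station import hand_in
print(hand_in())"
```

```text
the job is handed in; nothing more can be done
None
```

The V-block is pushed flat against the back fence and end stop, the jaw is pushed up against it, and the job was handed in at about 20.6 s of the 48 s allowed; no verdict was returned.

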